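Charge the sample mill with feed pellets and close its lid

TASK

Use the steel scoop to tip all five feed pellets into the open cup of the sample mill, and set the emptied scoop back down flat on the free bench. Lower the mill's lid gently, without slamming it, until it is fully shut, so that the mill can be started. Leave the glassware and the pen on the bench where they are.

Things in the scene. Friction and masses are not known exactly. Their poses are not given: they have to be found in the camera images.
- mill: Bench-top sample mill, heavy, fixed: white housing 156 x 132 mm, 76 mm tall, grey front panel with knob and two keys on its -x side. On it a round steel cup, 108 mm outside, open at the top: rim 150 mm, inner floor 82 mm above the bench. Origin: centre of the underside, under the cup's axis; x from the front panel to the hinge post at the back, y to the left seen from the front, z up.
- mill_mouth (a point): Centre of the cup's round opening, level with its rim, 150 mm above the bench; inside diameter 100 mm. Axes as the mill's.
- lid_hinge (a point): Middle of the lid's hinge axis: 68 mm behind the cup's axis (mill +x), 153 mm above the bench; the axis runs along the mill's y. The lid is an aluminium disc 122 mm across, 12 mm thick, its centre 68 mm from the hinge axis, with a black tab 40 mm wide at the edge away from the hinge; the tab's outer end is 150 mm from the axis.
- lid (a joint): Angle of the mill's lid, rad: 0 fully shut on the cup, growing as it swings up and back; upright at 1.57, stop at 1.92. At the start 1.55 to 1.85. The hinge is stiff: the lid stays wherever it is left and never falls; 1 to 3 N at the tab moves it. Pushed with closed fingers, first at the tab's edge from behind, then on its outer face from above, it can be shut without gripping.
- lid_tab (a point): Middle of the outer (upper when shut) face of the lid's tab, 138 mm from the hinge axis and 9 mm outside the plane through it (the disc's outer face: 12 mm); moves with the lid; 162 mm above the bench when shut. Axes: x towards the hinge, y along it, z out of the outer face.
- scoop_grip (a point): Middle of the loose steel scoop's grey bar handle, the place to grasp: bar 80 mm long (scoop x), 18 mm wide (y), 22 mm tall, centre 45 mm above the scoop's underside. Scoop axes: x from handle to nose, y to the left, z up. The pan begins 42 mm ahead of this point and is 120 mm long, 72 mm wide, 34 mm high at the back. The scoop stands flat on the bench and weighs about 0.13 kg.
- scoop_nose (a point): Lip of the scoop's open spout, on its floor, 3 mm above the underside: 162 mm ahead of (scoop x) and 42 mm below scoop_grip; same axes. The spout is 56 mm wide outside, 50 mm inside, with 12 mm side walls. Pellets stay in the pan while it is carried level and slide out over this lip once it is tilted nose-down beyond about 25 degrees; 40 degrees empties it.
- pellet0: Brown feed pellet, a rounded bar 20 x 11 x 10 mm, 10 g, lying in the scoop at the start. Origin at its centre.
- pellet1: Brown feed pellet, a rounded bar 20 x 11 x 10 mm, 10 g, lying in the scoop at the start. Origin at its centre.
- pellet2: Brown feed pellet, a rounded bar 20 x 11 x 10 mm, 10 g, lying in the scoop at the start. Origin at its centre.
- pellet3: Brown feed pellet, a rounded bar 20 x 11 x 10 mm, 10 g, lying in the scoop at the start. Origin at its centre.
- pellet4: Brown feed pellet, a rounded bar 20 x 11 x 10 mm, 10 g, lying in the scoop at the start. Origin at its centre.
- beaker: Bystander, loose: clear beaker, 71 mm across, 85 mm tall. Origin at the centre of the underside.
- dish: Bystander, loose: closed clear petri dish, 90 mm across, 15 mm tall. Origin at the centre of the underside.
- jar: Bystander, loose: small clear bottle with a blue cap, 53 mm across, 108 mm tall. Origin at the centre of the underside.
- pen: Bystander, loose: white marker pen with a black cap, lying on the bench, 136 mm long. Origin at its middle, underneath.

How it is judged:
On the way, in this order (a step that is already met when the one before it is completed fails the run):
1. the scoop is held tilted with its nose over the mill's cup (horizontal distance between scoop_nose and mill_mouth below 0.08 m and height (world z) of scoop_nose above 0.1 m and angle between scoop_grip's own z axis and vertical above 0.2 rad), for 0.1 s.
2. all five pellets lie in the mill's cup (horizontal distance between each of pellet0, pellet1, pellet2, pellet3, pellet4 and mill_mouth below 0.052 m and z of pellet0 in the frame of mill between 0.07 and 0.145 m and z of pellet1 in the frame of mill between 0.07 and 0.145 m and z of pellet2 in the frame of mill between 0.07 and 0.145 m and z of pellet3 in the frame of mill between 0.07 and 0.145 m and z of pellet4 in the frame of mill between 0.07 and 0.145 m), for 0.2 s.
At the end, for the whole second after the job is handed in: All five pellets lie in the mill's cup, below its rim; the lid is shut to within 0.06 rad (8 mm at the tab); the scoop stands flat on the bench (within about 7 degrees of level, nose no more than 15 mm and handle centre 30 to 60 mm above the bench) (all of step 2 and value of joint lid below 0.06 rad and height (world z) of scoop_grip between 0.03 and 0.06 m and angle between scoop_grip's own z axis and vertical below 0.12 rad and height (world z) of scoop_nose between -0.01 and 0.015 m); the robot touches nothing.
It fails at once if the lid is slammed (swings shut faster than 2.5 rad/s) (velocity of joint lid below -2.5 rad/s).
It fails at once if the 250 ml beaker is shifted by more than 40 mm (distance of beaker from where it was at the start of the episode above 0.04 m).
It fails at once if the petri dish is shifted by more than 40 mm (distance of dish from where it was at the start of the episode above 0.04 m).
It fails at once if the blue-capped bottle is shifted by more than 40 mm (distance of jar from where it was at the start of the episode above 0.04 m).
It fails at once if the marker pen is shifted by more than 40 mm (distance of pen from where it was at the start of the episode above 0.04 m).
It also fails if it takes over 72 s, if anything falls off the work surface, if the arm or the gripper's body presses on something with over 40 N, if the wrist force passes 120 N, or if a joint passes its speed limit or range.

ROBOT

A 6-joint arm with a two-finger parallel gripper is mounted at the origin on a cart in front of the work surface, level with it; the furniture and walls round the work are solid. World frame = base frame: x ahead of the robot, y to its left, z up, the work surface at z = 0. Lengths are in m, angles in rad, forces in N, time in s.
With the tool pointing down it reaches from about 0.35 to 0.875 m from the base axis. Payload 4.2 kg.
Tool frame: the origin (TCP) lies midway between the tips of the shut fingers; the grasp point (between the pads) lies 19 mm behind it (robot.tcp_to_grasp is the distance from the TCP to the grasp point, in m); z points along the fingers, y is the direction in which the jaws open and shut (so a half turn about z gives the same grasp; the last joint's range is limited). The gripper opens to 87 mm and grips with 3 to 60 N. Pads are 19 mm wide; open, the fingers measure 117 mm over their backs; the gripper's body (75 mm by 190 mm) begins 51 mm behind the grasp point.
Start: joints at [-0.927, 0.385, 0.008, 0, -1.194, -0.259], TCP at [0.235, -0.579, 0.223] pointing down, gripper open.
Joint ranges: [-3.14, 3.14], [-1.21, 2.06], [-1.07, 1.41], [-3.16, 2.05], [-2.99, -0.16], [-3.1, 3.1]. Speed limits (rad/s): [2.79, 2.79, 3.14, 3.14, 3.14, 3.14].

INTERFACE

Orientations are given as a unit quaternion [x, y, z, w].
In Python, from cell import robot gives the robot as it stands. The module is installed in compiled form; this text tells all that it offers.
- The arm moves only by the tool play_rows, never from a script. Its argument "deltas" is text: rows parted by semicolons, each of 7 numbers parted by spaces: the opening, from 0 (shut) to 1 (fully open), then the shift along the tool's x, y, z in m, then the turn, a rotation vector about the tool's x, y, z in rad. In form: fingers x y z ax ay az; .... A call has 1 to 8 rows; each row is the pose to reach, as a shift and turn from the pose measured when the call began, along the tool's axes at that moment; what a row does not reach only later rows make up. A row lasts 1/10 s, in which the tool goes at most 50 mm and 8.59 degrees, less where a joint would pass 70% of its speed; a pose out of reach is approached as far as the arm can. A call with a gripper value outside its range is refused whole. The fingers move at their own pace and stop on an object; "grip_force" is the grip in N (left out, the last holds). Time passes only in rows, so rows that repeat a pose let the fingers close. It gives the time, the measured TCP pose, the force and the opening at its end, in the units of the state.
- robot.observe(): the state, without advancing time (a new reading comes with each control period).
- robot.read_camera(name): name is "scene" or "top"; returns a dict with "pixels" (384x512x3 uint8, blue, green, red), "range_z" (384x512 float32, m along the optical axis (not along the pixel's ray), 0 where there is no reading), "fov_y" (degrees; the focal length in pixels is half the picture's height over the tangent of half this angle, whatever the lens; pixels are square), "cx", "cy" (the principal point, pixels), "eye" and "attitude" of the camera in the world. Camera axes: x right, y up, looking along -z (the intrinsics and any distortion apply to the point x, -y, -z); pixel columns grow to the right and rows downward; lengths in m; the calibration is good to about 2 mm. A picture is of the moment at which its call begins.
- robot.job_done(): hands the job in, once; it reports no verdict.
Trained networks look in the newest picture that a camera, given by its name, has taken for a name from the list of things; names that differ only in an ending like _2 or _b are one class to them, and where a whole thing is asked for, a point or a joint stands for the part that bears it (a point fixed in the world has none). Each returns a list of dicts, best first, with "confidence" (0 to 1); they miss things now and then, are a little off and sometimes report something else, mostly with a low value. They report only what shows in the picture. A call takes as long as a camera call.
- robot.regions_of(camera, label): "mask" (384x512 bool, what is visible of it) and "uv" ([column, row] in pixels, amid what is visible of it).
The state is a dict: "time": time; "q": joint angles; "dq": joint speeds; "joint_efforts": joint torques, N m; "tcp_pos": TCP position; "ee_rot": TCP orientation; "ft_force": force on the tool from outside, world axes, zero at the start; "moment": the same for the moment, N m; "gripper_width": finger opening in m.
Only numpy, scipy, OpenCV 4.12 (cv2) and the standard library are available. Lean on these libraries where they do the work, as an engineer would, in place of code of your own. Each camera call takes 0.05 s, during which the arm holds its last target. There are 200 camera calls.

## Working session

There is one attempt and no reset: what is moved stays moved. The work goes in short steps, Python scripts to look and compute and a tool call to move; the robot and the scene stay as the last step left them, time stands still between calls to the robot, and variables do not carry over. Pictures are saved under pics/ and viewed, about 8 in all and at most 12, crops included, and the job is handed in when it is done.

Besides the shell and the picture viewer there is one more tool, called after "Call:" as name(argument=value, ...) on one line, values as JSON. play_rows: Moves the arm, as the interface text tells. Its arguments: {"type":"object","properties":{"deltas":{"type":"string"},"grip_force":{"type":"number"}},"required":["deltas"]}

```bash
mkdir -p pics; cat > h.py <<'E'
import numpy as np, cv2
from scipy.spatial.transform import Rotation as R
from cell import robot
def cam(n):
    c=robot.read_camera(n); return c
def cloud(c):
    f=192/np.tan(np.radians(c["fov_y"])/2); z=c["range_z"]; v,u=np.mgrid[:384,:512]
    P=np.stack([(u-c["cx"])/f*z,-(v-c["cy"])/f*z,-z],-1)
    a=np.array(c["attitude"]); A=R.from_quat(a).as_matrix() if a.size==4 else a.reshape(3,3)
    return P@A.T+np.array(c["eye"])
E
python3 - <<'E'
from h import *
o=robot.observe(); print(o)
for n in ["scene","top"]:
    c=cam(n); print(n,{k:v for k,v in c.items() if k not in("pixels","range_z")})
    cv2.imwrite(f"pics/{n}0.png",c["pixels"]); P=cloud(c); np.save(f"{n}.npy",P)
    for l in ["mill","scoop_grip","lid","lid_tab","pellet0","beaker","dish","jar","pen"]:
        for r in robot.regions_of(n,l)[:5 if l=="pellet0" else 1]:
            m=r["mask"]&(c["range_z"]>0); np.save(f"m_{n}_{l}.npy",r["mask"])
            print(l,round(r["confidence"],2),np.round(r["uv"]),m.sum(),np.round(np.median(P[m],0),3),np.round(P[m].min(0),3),np.round(P[m].max(0),3))
E
```

```text
{'time': 0.0, 'q': array([-9.27404151e-01,  3.85548518e-01,  6.62362950e-03, -5.17350167e-04,
       -1.19398596e+00, -2.58570242e-01]), 'dq': array([-1.21051620e-03,  7.45482452e-04,  1.99750872e-04,  2.36724097e-04,
       -1.20913475e-04, -8.91826267e-05]), 'joint_efforts': array([-2.82590872e-04, -3.90666640e+01,  1.87402779e+01,  4.21996325e+00,
        1.10331882e-02, -1.72706127e-04]), 'tcp_pos': array([ 0.2343993 , -0.57872958,  0.22146087]), 'ee_rot': array([-1.91132136e-01,  9.81563717e-01,  1.05634606e-03, -2.44417674e-04]), 'ft_force': array([ 1.00110941, -0.01739365,  0.80198296]), 'moment': array([0.00527889, 0.049776  , 0.00825326]), 'gripper_width': 0.08671547037143874}
scene {'fov_y': 57.73095808118779, 'cx': 251.68598513948794, 'cy': 192.70463403521177, 'eye': array([0.07516875, 0.54349351, 0.62542886]), 'attitude': array([-0.17223726,  0.42338494,  0.83193276, -0.31459084])}
mill 0.97 [204. 225.] 7416 [0.56  0.181 0.118] [ 0.439 -0.128 -0.002] [0.958 0.254 0.304]
scoop_grip 0.84 [327. 196.] 989 [ 0.477 -0.212  0.009] [ 0.419 -0.4   -0.002] [ 0.554 -0.122  0.059]
li
[... 698 characters left out ...]
[-0.02745415,  0.02382152,  0.70905494, -0.7042158 ])}
mill 0.74 [198. 180.] 3795 [0.544 0.168 0.084] [ 0.439  0.098 -0.004] [0.646 0.262 0.306]
scoop_grip 0.93 [343. 210.] 1373 [ 0.47  -0.202  0.004] [ 0.419 -0.332 -0.006] [ 0.515 -0.123  0.06 ]
lid 0.59 [194. 147.] 624 [0.6   0.157 0.258] [ 0.586  0.103 -0.   ] [0.67  0.217 0.306]
lid_tab 0.56 [193. 146.] 592 [0.6   0.157 0.26 ] [0.586 0.104 0.001] [0.67  0.217 0.306]
beaker 0.95 [298. 144.] 667 [ 0.652 -0.091  0.009] [ 0.609 -0.133 -0.005] [ 0.697 -0.053  0.084]
dish 0.74 [339. 149.] 863 [ 0.629 -0.208  0.014] [ 0.588 -0.257 -0.004] [ 0.674 -0.163  0.022]
jar 0.96 [248. 124.] 359 [0.688 0.033 0.103] [0.672 0.007 0.022] [0.717 0.055 0.111]
```

```bash
python3 - <<'E'
from h import *
P=np.load("top.npy"); S=np.load("scene.npy")
a=cv2.imread("pics/top0.png");b=cv2.imread("pics/scene0.png")
crop=cv2.resize(a[60:300,130:450],(800,600),interpolation=cv2.INTER_CUBIC); cv2.imwrite("pics/topc.png",crop)
m=np.load("m_top_scoop_grip.npy")
Q=P[m]; 
for lo,hi,n in[(.045,.065,"handle"),(-.01,.045,"low")]:
    q=Q[(Q[:,2]>lo)&(Q[:,2]<hi)]; r=cv2.minAreaRect((q[:,:2]*1000).astype(np.float32)); print(n,len(q),r,q.mean(0))
def ring(P,lo,hi,box):
    k=(P[...,2]>lo)&(P[...,2]<hi)&(P[...,0]>box[0])&(P[...,0]<box[1])&(P[...,1]>box[2])&(P[...,1]<box[3])
    return P[k]
for n,X in(("top",P),("scene",S)):
    q=ring(X,.143,.156,(.42,.66,.06,.28)); A=np.c_[2*q[:,:2],np.ones(len(q))]; s=np.linalg.lstsq(A,(q[:,:2]**2).sum(1),rcond=None)[0]
    print(n,"rim",len(q),s[:2],np.sqrt(s[2]+s[0]**2+s[1]**2),q.min(0),q.max(0))
    q=ring(X,.065,.082,(.40,.66,.06,.28)); r=cv2.minAreaRect((q[:,:2]*1000).astype(np.float32)); print("housing",len(q),r)
L=S[np.load("m_scene_lid_tab.npy")]; L=L[(L[:,2]>.17)&(L[:,0]<.64)]
c=L.mean(0); u,s,v=np.linalg.svd(L-c,full_matrices=False); print("lid plane",c,v[2],s, L.min(0),L.max(0))
E
```

```text
handle 206 ((495.2307434082031, -292.94775390625), (17.86748504638672, 79.41133880615234), 16.97501564025879) [ 0.49508347 -0.29197177  0.05360906]
low 1167 ((475.47467041015625, -229.75692749023438), (75.17058563232422, 208.30665588378906), 15.873617172241211) [ 0.46376245 -0.19293492  0.0087807 ]
top rim 273 [0.53687903 0.17610719] 0.05275753113486868 [0.48171425 0.12405569 0.14301789] [0.60249431 0.22892251 0.15471925]
housing 1291 ((535.2532348632812, 176.54322814941406), (131.5068359375, 156.93658447265625), 77.55781555175781)
scene rim 528 [0.54277195 0.17595275] 0.054951198864447444 [0.48308262 0.12117359 0.14303923] [0.61317057 0.22959329 0.15598059]
housing 1069 ((535.5322265625, 176.6790313720703), (130.8985595703125, 155.96090698242188), 77.53663635253906)
lid plane [0.60063742 0.16672822 0.23673688] [-0.84013745 -0.3706545  -0.39595998] [2.45584684 1.41973095 1.10504115] [0.07516875 0.10197885 0.17008643] [0.622763   0.54349351 0.62542886]
```

View pics/topc.png

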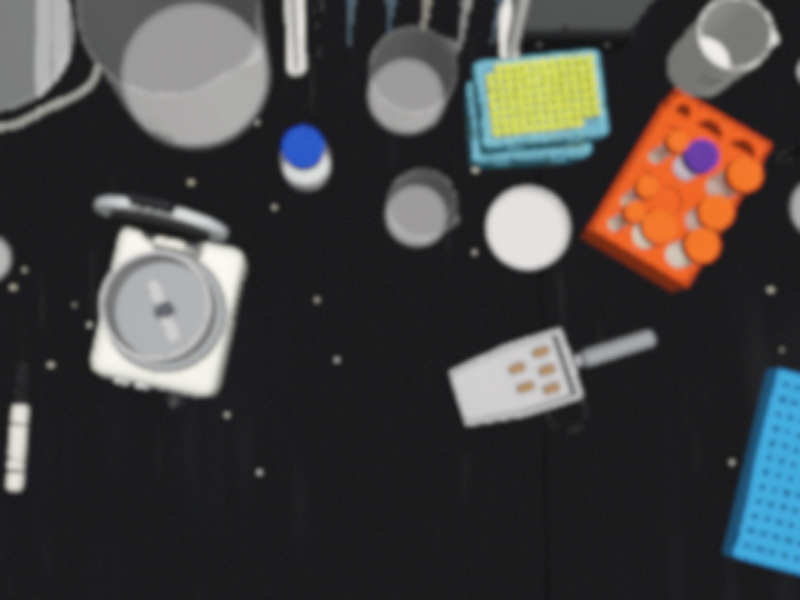

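View pics/scene0.png

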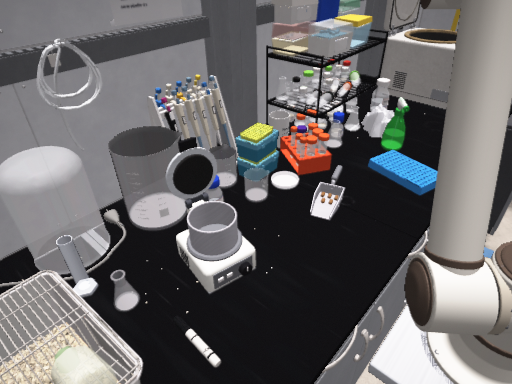

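```bash
cat >> h.py <<'E'
def down(scoop_yaw_deg,tilt_deg=0):  # tool x = backwards along scoop, tool y = scoop y
    return R.from_euler('z',scoop_yaw_deg,degrees=True)*R.from_euler('y',tilt_deg,degrees=True)*R.from_matrix([[-1,0,0],[0,1,0],[0,0,-1]])
def delta(p,r):
    o=robot.observe(); r0=R.from_quat(o["ee_rot"])
    return np.round(r0.inv().apply(np.array(p)-o["tcp_pos"]),4),np.round((r0.inv()*r).as_rotvec(),4)
def state():
    o=robot.observe(); print(round(o["time"],2),"q",np.round(o["q"],2),"p",np.round(o["tcp_pos"],4),"F",np.round(o["ft_force"],1),"w",round(o["gripper_width"],4))
E
python3 - <<'E'
from h import *
print(delta([.495,-.293,.10],down(106.5)))
S=np.load("scene.npy");L=S[np.load("m_scene_lid_tab.npy")]
d=np.array([.976,-.217]);e=np.array([.217,.976]);rel=L[:,:2]-[.5355,.1766]
X=np.c_[rel@d,rel@e,L[:,2]];k=(X[:,0]>.03)&(X[:,0]<.16)&(X[:,2]>.17)&(abs(X[:,1])<.07);X=X[k]
for z in np.arange(.17,.31,.015):
    q=X[abs(X[:,2]-z)<.0075]
    if len(q): print(round(z,3),len(q),np.round(np.percentile(q[:,0],[5,50,95]),4),np.round([q[:,1].min(),q[:,1].max()],3))
E
```

```text
(array([-0.3488,  0.1676,  0.1226]), array([-0.   ,  0.   , -1.474]))
0.17 50 [0.0643 0.0704 0.0724] [-0.038  0.036]
0.185 190 [0.0625 0.0646 0.072 ] [-0.052  0.05 ]
0.2 260 [0.0625 0.0645 0.0722] [-0.059  0.057]
0.215 299 [0.0631 0.0649 0.0725] [-0.06  0.06]
0.23 319 [0.0631 0.0653 0.0729] [-0.06  0.06]
0.245 322 [0.0635 0.0659 0.073 ] [-0.057  0.058]
0.26 322 [0.0641 0.0697 0.074 ] [-0.049  0.051]
0.275 197 [0.0706 0.0731 0.0762] [-0.039  0.037]
0.29 119 [0.0727 0.0742 0.0759] [-0.02   0.019]
0.305 56 [0.0725 0.0747 0.078 ] [-0.017  0.019]
```

```bash
python3 - <<'E'
from h import *
P=np.load("top.npy").reshape(-1,3);S=np.load("scene.npy").reshape(-1,3);X=np.r_[P,S]
c=np.array([.495,-.293]);u=np.array([np.cos(np.radians(16.5)),np.sin(np.radians(16.5))]);w=np.array([-u[1],u[0]])
r=X[:,:2]-c;a=r@u;b=r@w
for lo in np.arange(-.12,.16,.02):
    print(round(lo,2),[round(float(X[(a>=lo)&(a<lo+.02)&(b>=t)&(b<t+.04)&(X[:,2]<.4)][:,2].max(initial=0)),3) for t in np.arange(-.12,.12,.04)])
E
```

```text
-0.12 [0.005, 0.005, 0.005, 0.004, 0.005, 0.007]
-0.1 [0.005, 0.005, 0.005, 0.005, 0.004, 0.008]
-0.08 [0.004, 0.005, 0.005, 0.006, 0.008, 0.005]
-0.06 [0.005, 0.006, 0.007, 0.004, 0.005, 0.005]
-0.04 [0.004, 0.005, 0.007, 0.007, 0.038, 0.036]
-0.02 [0.006, 0.004, 0.059, 0.06, 0.048, 0.014]
0.0 [0.006, 0.008, 0.059, 0.059, 0.045, 0.016]
0.02 [0.006, 0.006, 0.005, 0.004, 0.041, 0.038]
0.04 [0.119, 0.059, 0.007, 0.008, 0.005, 0.005]
0.06 [0.125, 0.121, 0.004, 0.004, 0.004, 0.006]
0.08 [0.124, 0.125, 0.055, 0.005, 0.004, 0.006]
0.1 [0.125, 0.125, 0.127, 0.02, 0.019, 0.006]
0.12 [0.061, 0.13, 0.129, 0.019, 0.022, 0.017]
0.14 [0.121, 0.127, 0.059, 0.019, 0.021, 0.019]
0.16 [0.126, 0.062, 0.014, 0.02, 0.021, 0.019]
```

Call:
play_rows(deltas="1 -0.349 0.168 0 0 0 -1.474;1 -0.349 0.168 0 0 0 -1.474;1 -0.349 0.168 0 0 0 -1.474;1 -0.349 0.168 0 0 0 -1.474;1 -0.349 0.168 0 0 0 -1.474;1 -0.349 0.168 0 0 0 -1.474;1 -0.349 0.168 0 0 0 -1.474;1 -0.349 0.168 0 0 0 -1.474")

```text
time: 1.8
tcp_pos: [0.4967, -0.2903, 0.2228]
ee_rot: [0.715, -0.699, 0.0, -0.0]
ft_force: [0.3, -0.3, -0.1]
gripper_width: 0.0871
```

```bash
python3 - <<'E'
from h import *
state();print(delta([.4907,-.2786,.029],down(106.5)))
E
```

```text
1.8 q [-0.25  0.3  -0.12 -0.   -1.15  0.27] p [ 0.4967 -0.2903  0.2228] F [ 0.3 -0.3 -0.1] w 0.0871
(array([-0.0119,  0.0059,  0.1938]), array([-0.0008, -0.0003, -0.266 ]))
```

Call:
play_rows(deltas="1 -0.012 0.006 0 0 0 -0.133;1 -0.012 0.006 0 0 0 -0.266;1 -0.012 0.006 0.05 0 0 -0.266;1 -0.012 0.006 0.09 0 0 -0.266;1 -0.012 0.006 0.12 0 0 -0.266;1 -0.012 0.006 0.14 0 0 -0.266;1 -0.012 0.006 0.14 0 0 -0.266")

```text
time: 2.5
tcp_pos: [0.4884, -0.2777, 0.0798]
ee_rot: [0.801, -0.599, -0.003, 0.001]
ft_force: [-0.5, 0.4, 0.5]
gripper_width: 0.0871
```

```bash
python3 - <<'E'
from h import *
state();print(delta([.4907,-.2786,.029],down(106.5)))
a=cam("top");b=cam("scene")
f=lambda i,y,x:cv2.resize(i["pixels"][y:y+120,x:x+160],(400,300),interpolation=cv2.INTER_CUBIC)
cv2.imwrite("pics/g1.png",np.hstack([f(a,140,290),f(b,120,250)]))
E
```

```text
2.5 q [-0.23  0.43 -0.33 -0.   -0.82  0.52] p [ 0.4884 -0.2777  0.0798] F [-0.5  0.4  0.5] w 0.0871
(array([ 0.0017, -0.0022,  0.0508]), array([ 0.0051,  0.0035, -0.0005]))
```

View pics/g1.png

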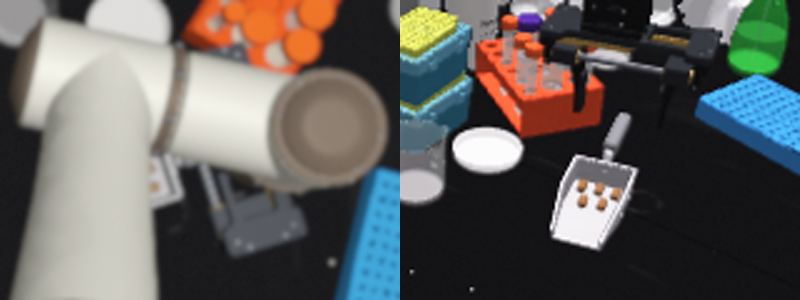

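Call:
play_rows(deltas="1 0.002 -0.002 0.015 0 0 0;1 0.002 -0.002 0.03 0.005 0.003 0;1 0.002 -0.002 0.042 0.005 0.003 0;1 0.002 -0.002 0.05 0.005 0.003 0;1 0.002 -0.002 0.05 0.005 0.003 0")

```text
time: 3.1
tcp_pos: [0.4934, -0.2801, 0.033]
ee_rot: [0.801, -0.598, 0.003, -0.001]
ft_force: [-1.3, -0.1, -0.5]
gripper_width: 0.0869
```

```bash
python3 - <<'E'
from h import *
state();print(delta([.4907,-.2786,.029],down(106.5)))
E
```

```text
3.1 q [-0.23  0.49 -0.37  0.   -0.71  0.52] p [ 0.4934 -0.2801  0.033 ] F [-1.3 -0.1 -0.5] w 0.0869
(array([-0.0022,  0.0022,  0.004 ]), array([-0.005 , -0.0036,  0.0004]))
```

Call:
play_rows(deltas="0 -0.001 0.001 0.003 0 0 0;0 -0.001 0.001 0.003 0 0 0;0 -0.001 0.001 0.003 0 0 0;0 -0.001 0.001 0.003 0 0 0;0 -0.001 0.001 0.003 0 0 0;0 -0.001 0.001 0.003 0 0 0;0 -0.001 0.001 0.003 0 0 0;0 -0.001 0.001 0.003 0 0 0", grip_force=45)

```text
time: 3.9
tcp_pos: [0.4921, -0.2794, 0.03]
ee_rot: [0.801, -0.598, 0.003, -0.001]
ft_force: [1.0, -0.1, 0.8]
gripper_width: 0.0312
```

Call:
play_rows(deltas="0 0 0 0 0 0 0;0 0 0 0 0 0 0;0 0 0 0 0 0 0;0 0 0 0 0 0 0;0 0 0 0 0 0 0;0 0 0 -0.003 0 0 0;0 0 0 -0.008 0 0 0;0 0 0 -0.012 0 0 0")

```text
time: 4.7
tcp_pos: [0.4921, -0.2794, 0.0423]
ee_rot: [0.801, -0.598, 0.003, -0.001]
ft_force: [0.8, 0.5, -1.8]
gripper_width: 0.0176
```

```bash
python3 - <<'E'
from h import *
state()
E
```

```text
4.7 q [-0.23  0.48 -0.36  0.   -0.73  0.52] p [ 0.4921 -0.2794  0.0423] F [ 0.8  0.5 -1.8] w 0.0176
```

```bash
python3 - <<'E'
from h import *
print(delta([.499,.0075,.21],down(77.6)))
E
```

```text
(array([-0.2725, -0.0891, -0.1683]), array([-0.0059, -0.0022,  0.5048]))
```

Call:
play_rows(deltas="0 0 0 -0.01 0 0 0;0 0 0 -0.03 0 0 0;0 0 0 -0.055 0 0 0;0 0 0 -0.085 0 0 0;0 0 0 -0.115 0 0 0;0 0 0 -0.14 0 0 0;0 0 0 -0.16 0 0 0;0 0 0 -0.168 0 0 0")

```text
time: 5.5
tcp_pos: [0.492, -0.2794, 0.2135]
ee_rot: [0.801, -0.598, 0.005, -0.002]
ft_force: [0.1, 0.6, -1.0]
gripper_width: 0.0177
```

Call:
play_rows(deltas="0 -0.005 -0.001 0 0 0 0.02;0 -0.015 -0.005 0 0 0 0.06;0 -0.03 -0.011 0 0 0 0.1;0 -0.05 -0.017 0 0 0 0.14;0 -0.075 -0.025 0 0 0 0.18;0 -0.1 -0.033 0 0 0 0.22;0 -0.12 -0.04 0 0 0 0.25;0 -0.13 -0.043 0 0 0 0.27")

```text
time: 6.3
tcp_pos: [0.4951, -0.1407, 0.2117]
ee_rot: [0.714, -0.701, 0.004, -0.002]
ft_force: [1.1, -0.3, -2.4]
gripper_width: 0.0175
```

```bash
python3 - <<'E'
from h import *
state();print(delta([.499,.0075,.21],down(77.6)))
b=cam("scene");cv2.imwrite("pics/c1.png",cv2.resize(b["pixels"][60:300,150:470],(640,480)))
E
```

```text
6.3 q [ 0.04  0.2  -0.28  0.   -1.08 -0.02] p [ 0.4951 -0.1407  0.2117] F [ 1.1 -0.3 -2.4] w 0.0175
(array([-0.1481, -0.0066,  0.0012]), array([-0.0082, -0.0023,  0.2347]))
```

View pics/c1.png

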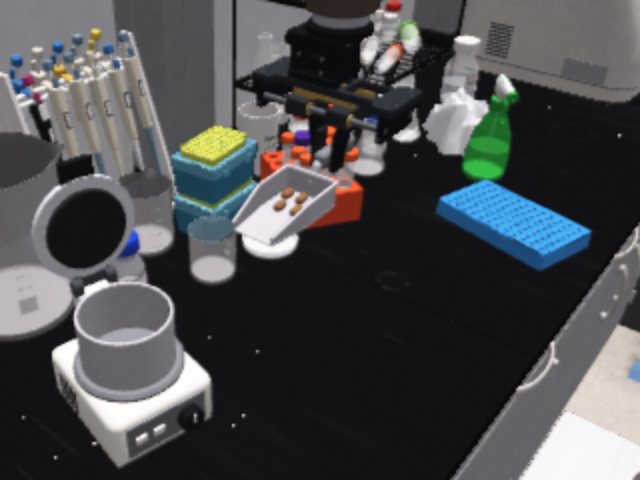

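Call:
play_rows(deltas="0 -0.008 0 0 0 0 0.02;0 -0.025 -0.001 0 0 0 0.05;0 -0.05 -0.002 0 0 0 0.09;0 -0.08 -0.003 0.001 0 0 0.13;0 -0.108 -0.005 0.001 0 0 0.17;0 -0.13 -0.006 0.001 0 0 0.205;0 -0.143 -0.007 0.001 0 0 0.23;0 -0.148 -0.007 0.001 0 0 0.235")

```text
time: 7.15
tcp_pos: [0.4987, 0.0088, 0.2093]
ee_rot: [-0.627, 0.779, -0.003, 0.001]
ft_force: [0.2, -0.7, -2.4]
gripper_width: 0.0179
```

```bash
python3 - <<'E'
from h import *
state()
N=np.array([.5306,.1521,.178]); r=down(77.6); x=np.array([.215,.977,0])
# measured nose: points of the scoop in scene cloud
b=cam("scene");P=cloud(b)
q=robot.regions_of("scene","scoop_nose")[0];m=q["mask"];Q=P[m];Q=Q[(Q[:,2]>.1)&(Q[:,2]<.26)]
a=(Q[:,:2]-[.5355,.1766])@x[:2]; s=(Q[:,:2]-[.5355,.1766])@[.977,-.215]
print(len(Q),"tip along",np.percentile(a,[50,98,99.5]),"lat at tip",np.percentile(s[a>a.max()-.02],[2,98]),"z",np.percentile(Q[a>np.percentile(a,98)-.01][:,2],[5,50]))
for t in (0,10,20,30,40,46):
    rr=down(77.6,t);xs=-rr.apply([1,0,0]);zs=-rr.apply([0,0,1])
    print(t,delta(N-.148*xs+.027*zs,rr))
E
```

```text
7.15 q [ 0.35  0.18 -0.32  0.01 -1.07 -0.57] p [0.4987 0.0088 0.2093] F [ 0.2 -0.7 -2.4] w 0.0179
1761 tip along [-0.08665188 -0.01951292 -0.01820966] lat at tip [-0.03167912  0.02873674] z [0.17999974 0.18270455]
0 (array([ 0.0005, -0.    ,  0.0046]), array([-0.0068, -0.0017,  0.001 ]))
10 (array([-0.0064, -0.0002, -0.0207]), array([-0.0069,  0.1728,  0.0004]))
20 (array([-0.0176, -0.0004, -0.0444]), array([-6.900e-03,  3.473e-01, -2.000e-04]))
30 (array([-0.0327, -0.0005, -0.0658]), array([-0.0069,  0.5219, -0.0008]))
40 (array([-0.0513, -0.0007, -0.0843]), array([-0.0069,  0.6964, -0.0015]))
46 (array([-0.0639, -0.0008, -0.0937]), array([-0.0069,  0.8011, -0.0018]))
```

Call:
play_rows(deltas="0 0.001 0 -0.005 -0.003 0.04 0;0 -0.002 0 -0.015 -0.006 0.12 0;0 -0.004 0 -0.021 -0.007 0.173 0;0 -0.01 0 -0.033 -0.007 0.26 0;0 -0.015 0 -0.045 -0.007 0.347 0;0 -0.02 0 -0.053 -0.007 0.41 0;0 -0.02 0 -0.053 -0.007 0.41 0;0 -0.02 0 -0.053 -0.007 0.41 0")

```text
time: 8.05
tcp_pos: [0.5025, 0.0274, 0.2618]
ee_rot: [-0.613, 0.763, -0.127, -0.16]
ft_force: [-0.0, -0.3, -2.5]
gripper_width: 0.0177
```

```bash
python3 - <<'E'
from h import *
state()
N=np.array([.530,.149,.178])
for t in (23,27,31,35,40,45,48):
    rr=down(77.6,t);xs=-rr.apply([1,0,0]);zs=-rr.apply([0,0,1])
    print(t,delta(N-.148*xs+.027*zs,rr))
b=cam("scene");cv2.imwrite("pics/c2.png",cv2.resize(b["pixels"][60:300,100:420],(640,480)))
E
```

```text
8.05 q [ 0.55  0.24 -0.27  0.3  -1.36 -0.88] p [0.5025 0.0274 0.2618] F [-0.  -0.3 -2.5] w 0.0177
23 (array([ 0.0005, -0.0008,  0.0014]), array([ 0.0017, -0.0096, -0.0004]))
27 (array([-0.0017, -0.0007, -0.0089]), array([ 0.0018,  0.0602, -0.0003]))
31 (array([-0.0045, -0.0007, -0.019 ]), array([ 0.0018,  0.13  , -0.0003]))
35 (array([-0.0081, -0.0007, -0.0288]), array([ 0.0018,  0.1998, -0.0002]))
40 (array([-0.0135, -0.0007, -0.0408]), array([ 1.800e-03,  2.871e-01, -1.000e-04]))
45 (array([-0.0199, -0.0007, -0.0522]), array([ 1.800e-03,  3.743e-01, -1.000e-04]))
48 (array([-0.0242, -0.0006, -0.0588]), array([ 0.0018,  0.4267, -0.    ]))
```

View pics/c2.png

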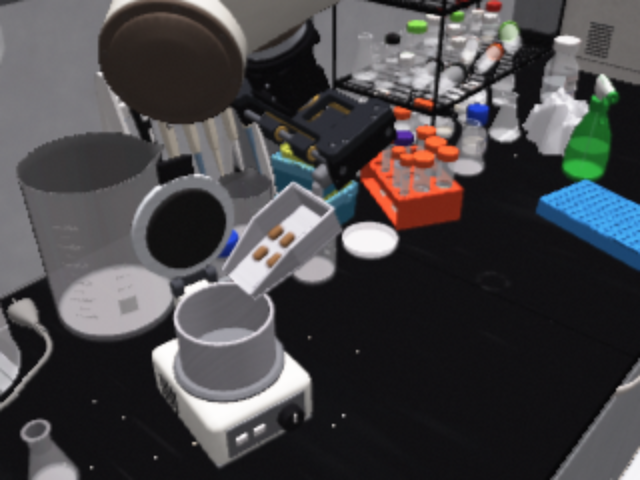

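Call:
play_rows(deltas="0 -0.001 0 -0.004 0 0.03 0;0 -0.002 0 -0.009 0 0.06 0;0 -0.003 0 -0.014 0 0.095 0;0 -0.0045 0 -0.019 0 0.13 0;0 -0.006 0 -0.024 0 0.165 0;0 -0.008 0 -0.029 0 0.2 0;0 -0.01 0 -0.034 0 0.24 0;0 -0.0135 0 -0.041 0 0.287 0")

```text
time: 8.9
tcp_pos: [0.5087, 0.0556, 0.2946]
ee_rot: [-0.588, 0.732, -0.215, -0.268]
ft_force: [0.8, 0.1, -1.5]
gripper_width: 0.0175
```

Call:
play_rows(deltas="0 0 0 0 0 0 0;0 0 0 0 0 0 0;0 -0.001 0 -0.006 0 0.04 0;0 -0.005 0 -0.011 0 0.08 0;0 -0.011 0 -0.018 0 0.14 0;0 -0.011 0 -0.018 0 0.14 0;0 -0.011 0 -0.018 0 0.14 0;0 -0.011 0 -0.018 0 0.14 0")

```text
time: 9.7
tcp_pos: [0.5129, 0.0749, 0.3014]
ee_rot: [-0.572, 0.712, -0.255, -0.318]
ft_force: [-0.5, 0.4, -1.8]
gripper_width: 0.0174
```

```bash
python3 - <<'E'
from h import *
state()
b=cam("scene");a=cam("top")
f=lambda i,y,x:cv2.resize(i["pixels"][y:y+150,x:x+160],(480,450))
cv2.imwrite("pics/c3.png",cv2.resize(b["pixels"][100:260,140:340],(800,600)))
E
```

```text
9.7 q [ 0.71  0.42 -0.16  0.46 -1.71 -1.04] p [0.5129 0.0749 0.3014] F [-0.5  0.4 -1.8] w 0.0174
```

View pics/c3.png

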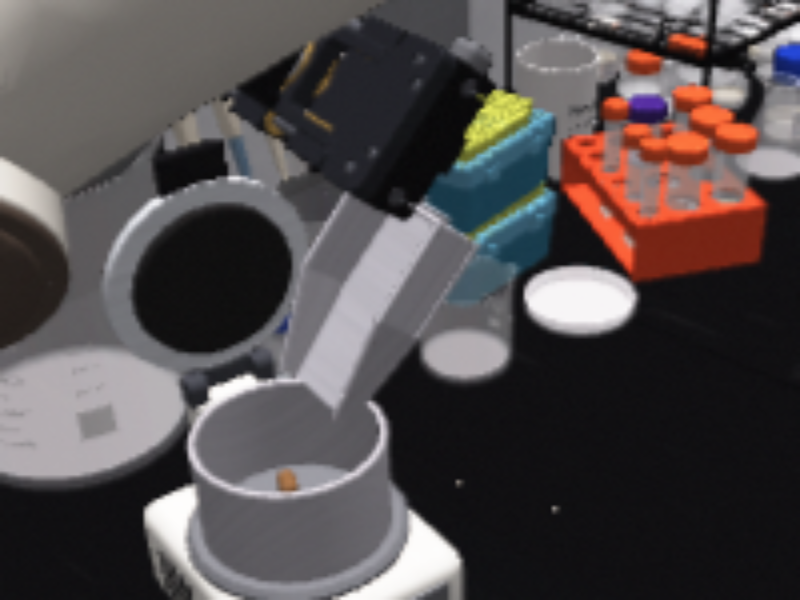

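```bash
python3 - <<'E'
from h import *
print(delta([.499,.007,.22],down(77.6)),delta([.503,.027,.27],down(77.6,24)))
E
```

```text
(array([-0.0147, -0.0011,  0.106 ]), array([ 0.0013, -0.8399, -0.0019])) (array([ 0.009 , -0.0007,  0.0574]), array([ 0.0016, -0.421 , -0.0015]))
```

Call:
play_rows(deltas="0 0.003 0 0.008 0 -0.1 0;0 0.007 0 0.025 0 -0.21 0;0 0.009 0 0.043 0 -0.32 0;0 0.009 0 0.057 0 -0.42 0;0 0.006 0 0.07 0 -0.53 0;0 0 0 0.083 0 -0.64 0;0 -0.008 -0.001 0.095 0 -0.74 0;0 -0.014 -0.001 0.105 0 -0.84 0")

```text
time: 10.6
tcp_pos: [0.4982, 0.0065, 0.2215]
ee_rot: [-0.626, 0.78, 0.001, 0.002]
ft_force: [-0.1, -0.2, -1.8]
gripper_width: 0.0177
```

```bash
python3 - <<'E'
from h import *
state();print(delta([.45,-.19,.2],down(90)),delta([.45,-.19,.04],down(90)))
a=cam("top");cv2.imwrite("pics/t4.png",cv2.resize(a["pixels"][110:230,140:300],(800,600),interpolation=cv2.INTER_CUBIC))
P=cloud(a)
for r in robot.regions_of("top","pellet0"): 
    m=r["mask"];print(round(r["confidence"],2),np.round(r["uv"]),m.sum(),np.round(np.median(P[m],0),3))
E
```

```text
10.6 q [ 0.34  0.17 -0.3  -0.   -1.1  -0.56] p [0.4982 0.0065 0.2215] F [-0.1 -0.2 -1.8] w 0.0177
(array([0.2024, 0.0043, 0.0207]), array([-0.0009,  0.0038, -0.2191])) (array([0.203 , 0.0044, 0.1807]), array([-0.0009,  0.0038, -0.2191]))
```

View pics/t4.png

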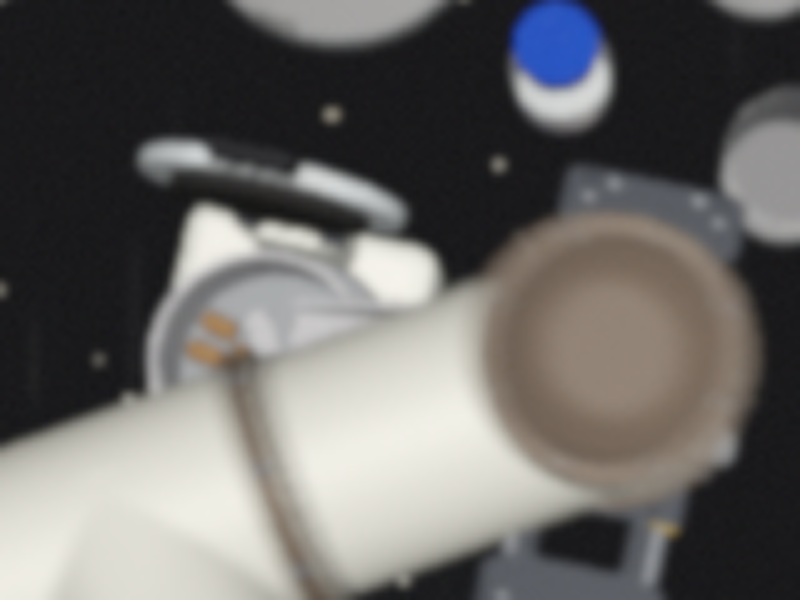

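Call:
play_rows(deltas="0 0.03 0.001 0 0 0 -0.03;0 0.07 0.002 0 0 0 -0.08;0 0.11 0.003 0 0 0 -0.13;0 0.15 0.004 0 0 0 -0.18;0 0.185 0.004 0 0 0 -0.219;0 0.203 0.004 0.02 0 0.004 -0.219;0 0.203 0.004 0.06 0 0.004 -0.219;0 0.203 0.004 0.1 0 0.004 -0.219")

```text
time: 11.5
tcp_pos: [0.4488, -0.1928, 0.1213]
ee_rot: [-0.705, 0.709, -0.002, -0.001]
ft_force: [-0.2, 0.1, -2.7]
gripper_width: 0.0177
```

```bash
python3 - <<'E'
from h import *
state();print(delta([.45,-.19,.031],down(90)))
a=cam("top");P=cloud(a);b=cam("scene")
cv2.imwrite("pics/t5.png",np.hstack([cv2.resize(a["pixels"][140:230,140:260],(400,300),interpolation=cv2.INTER_CUBIC),cv2.resize(b["pixels"][120:270,210:410],(400,300))]))
for r in robot.regions_of("top","pellet0"): 
    m=r["mask"];print(round(r["confidence"],2),np.round(r["uv"]),m.sum(),np.round(np.median(P[m],0),3))
E
```

```text
11.5 q [-0.07  0.26 -0.47  0.01 -0.85  0.06] p [ 0.4488 -0.1928  0.1213] F [-0.2  0.1 -2.7] w 0.0177
(array([-0.0032, -0.0011,  0.0902]), array([-0.0005, -0.0043, -0.005 ]))
```

View pics/t5.png

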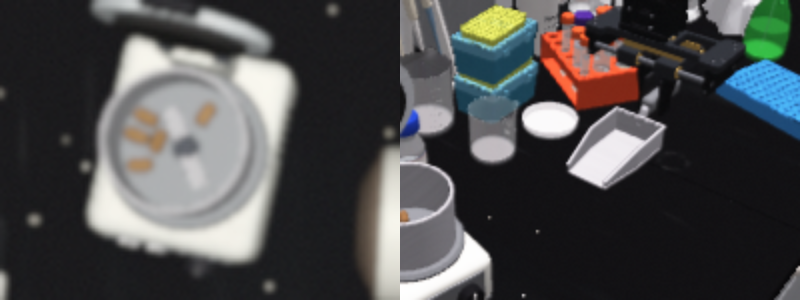

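Call:
play_rows(deltas="0 -0.003 -0.001 0.02 0 -0.004 0;0 -0.003 -0.001 0.045 0 -0.004 0;0 -0.003 -0.001 0.065 0 -0.004 0;0 -0.003 -0.001 0.078 0 -0.004 0;0 -0.003 -0.001 0.084 0 -0.004 0;0 -0.003 -0.001 0.087 0 -0.004 0;0 -0.003 -0.001 0.089 0 -0.004 0;0 -0.003 -0.001 0.089 0 -0.004 0")

```text
time: 12.45
tcp_pos: [0.4478, -0.1893, 0.0316]
ee_rot: [-0.706, 0.708, 0.003, -0.002]
ft_force: [-0.7, -0.1, -1.3]
gripper_width: 0.0177
```

Call:
play_rows(deltas="0 0 0 0 0 0 0;0 0 0 0 0 0 0")

```text
time: 12.65
tcp_pos: [0.4483, -0.1894, 0.0323]
ee_rot: [-0.706, 0.708, 0.002, -0.002]
ft_force: [-0.7, -0.5, -1.1]
gripper_width: 0.0178
```

Call:
play_rows(deltas="0 0 0 0.002 0 0 0;0 0 0 0.002 0 0 0;0.15 0 0 0.002 0 0 0;0.3 0 0 0.002 0 0 0;0.6 0 0 0.002 0 0 0;0.7 0 0 0.002 0 0 0;0.7 0 0 0.002 0 0 0;0.7 0 0 0.002 0 0 0")

```text
time: 13.45
tcp_pos: [0.4484, -0.1894, 0.0304]
ee_rot: [-0.706, 0.708, 0.002, -0.002]
ft_force: [0.0, 0.2, 0.7]
gripper_width: 0.0499
```

Call:
play_rows(deltas="0.7 0 0 0 0 0 0;0.7 0 0 -0.02 0 0 0;0.7 0 0 -0.06 0 0 0;0.7 0 0 -0.11 0 0 0;0.7 0 0 -0.16 0 0 0;0.7 0 0 -0.21 0 0 0;0.7 0 0 -0.26 0 0 0;0.7 0 0 -0.29 0 0 0")

```text
time: 14.25
tcp_pos: [0.4506, -0.1898, 0.3251]
ee_rot: [-0.706, 0.708, -0.001, -0.0]
ft_force: [0.5, 0.4, -0.1]
gripper_width: 0.0606
```

```bash
python3 - <<'E'
from h import *
state()
b=cam("scene");P=cloud(b)
m=robot.regions_of("scene","scoop_grip")[0]["mask"];Q=P[m];print(Q[:,2].max(),np.percentile(Q[:,2],[1,50]))
for y in np.arange(-.26,0,.03):
    q=Q[(abs(Q[:,1]-y)<.015)]; print(round(y,2),len(q),np.round(q[:,2].min(initial=9),3),np.round(q[:,2].max(initial=-9),3))
E
```

```text
14.25 q [-0.06  0.09 -0.13  0.   -1.35  0.06] p [ 0.4506 -0.1898  0.3251] F [ 0.5  0.4 -0.1] w 0.0606
0.6254288636137898 [-0.00052196  0.00909773]
-0.26 1 -0.001 -0.001
-0.23 51 -0.004 0.058
-0.2 66 -0.002 0.06
-0.17 108 -0.001 0.057
-0.14 396 -0.001 0.038
-0.11 253 -0.001 0.036
-0.08 249 -0.0 0.034
-0.05 231 -0.002 0.024
-0.02 8 0.0 0.012
```

```bash
cat >> h.py <<'E'
MC=np.array([.5358,.1765,0]);MX=np.array([.977,-.215,0]);MY=np.array([.215,.977,0])
def mill(X,Y,Z): return MC+X*MX+Y*MY+np.array([0,0,Z])
LR=down(167.6)
E
python3 - <<'E'
from h import *
X=np.r_[np.load("top.npy").reshape(-1,3),np.load("scene.npy").reshape(-1,3)]
r=X-MC;a=r@MX;b=r@MY
k=(a>.09)&(a<.24)&(abs(b)<.16)&(X[:,2]<.6)
for lo in np.arange(.09,.24,.03): print(round(lo,2),[round(float(X[k&(a>=lo)&(a<lo+.03)&(b>=t)&(b<t+.04)][:,2].max(initial=0)),3) for t in np.arange(-.16,.16,.04)])
print(delta(mill(.115,0,.38),LR))
E
```

```text
0.09 [0.007, 0.006, 0.005, 0.004, 0.001, 0.002, 0.007, 0.006]
0.12 [0.005, 0.007, 0.005, 0.007, 0.005, 0.007, 0.006, 0.005]
0.15 [0.108, 0.11, 0.006, 0.006, 0.237, 0.235, 0.007, 0.004]
0.18 [0.111, 0.112, 0.055, 0.235, 0.236, 0.236, 0.236, 0.006]
0.21 [0.006, 0.102, 0.238, 0.237, 0.0, 0.013, 0.236, 0.012]
(array([-0.3422, -0.1957, -0.0538]), array([-0.0034, -0.006 , -1.3569]))
```

Call:
play_rows(deltas="0 0 0 -0.05 0 0 -0.1;0 -0.04 -0.02 -0.054 0 0 -0.25;0 -0.342 -0.196 -0.054 0 0 -1.357;0 -0.342 -0.196 -0.054 0 0 -1.357;0 -0.342 -0.196 -0.054 0 0 -1.357;0 -0.342 -0.196 -0.054 0 0 -1.357;0 -0.342 -0.196 -0.054 0 0 -1.357;0 -0.342 -0.196 -0.054 0 0 -1.357")

```text
time: 15.15
tcp_pos: [0.6237, 0.1108, 0.3789]
ee_rot: [0.978, -0.207, 0.002, 0.001]
ft_force: [0.7, -0.8, -0.0]
gripper_width: 0.0056
```

```bash
python3 - <<'E'
from h import *
state();print(delta(mill(.115,0,.38),LR))
E
```

```text
15.15 q [ 0.43  0.34  0.32  0.   -1.55  0.72] p [0.6237 0.1108 0.3789] F [ 0.7 -0.8 -0. ] w 0.0056
(array([ 0.0057, -0.0474, -0.0011]), array([ 0.0015, -0.0047, -0.2004]))
```

Call:
play_rows(deltas="0 0.006 -0.047 0 0 0 -0.1;0 0.006 -0.047 0 0 0 -0.2;0 0.006 -0.047 0 0 0 -0.2;0 0.006 -0.047 0.03 0 0 -0.2;0 0.006 -0.047 0.06 0 0 -0.2;0 0.006 -0.047 0.08 0 0 -0.2;0 0.006 -0.047 0.091 0 0 -0.2;0 0.006 -0.047 0.091 0 0 -0.2")

```text
time: 15.95
tcp_pos: [0.6478, 0.15, 0.2866]
ee_rot: [0.994, -0.109, 0.001, 0.002]
ft_force: [-0.1, -0.9, 0.5]
gripper_width: 0.0007
```

```bash
python3 - <<'E'
from h import *
state();print(delta(mill(.115,0,.289),LR))
for t in (95,90,85,80,75,70,65,60,55):
    th=np.radians(t);s=.138;X=.068-s*np.cos(th)+.009*np.sin(th);Z=.153+s*np.sin(th)+.009*np.cos(th)
    print(t,delta(mill(X+.0095,0,Z),LR)[0])
b=cam("scene");cv2.imwrite("pics/l1.png",cv2.resize(b["pixels"][60:300,60:380],(800,600)))
E
```

```text
15.95 q [ 0.47  0.42  0.22  0.   -1.37  0.88] p [0.6478 0.15   0.2866] F [-0.1 -0.9  0.5] w 0.0007
(array([-0.    , -0.0018, -0.0024]), array([ 0.0036, -0.0021, -0.0026]))
95 [-0.0165 -0.0018 -0.0031]
90 [-0.0285 -0.0017 -0.0045]
85 [-0.0406 -0.0017 -0.0048]
80 [-0.0526 -0.0017 -0.004 ]
75 [-0.0646 -0.0017 -0.0022]
70 [-0.0763 -0.0016  0.0007]
65 [-0.0877 -0.0016  0.0045]
60 [-0.0988 -0.0016  0.0094]
55 [-0.1094 -0.0016  0.0151]
```

View pics/l1.png

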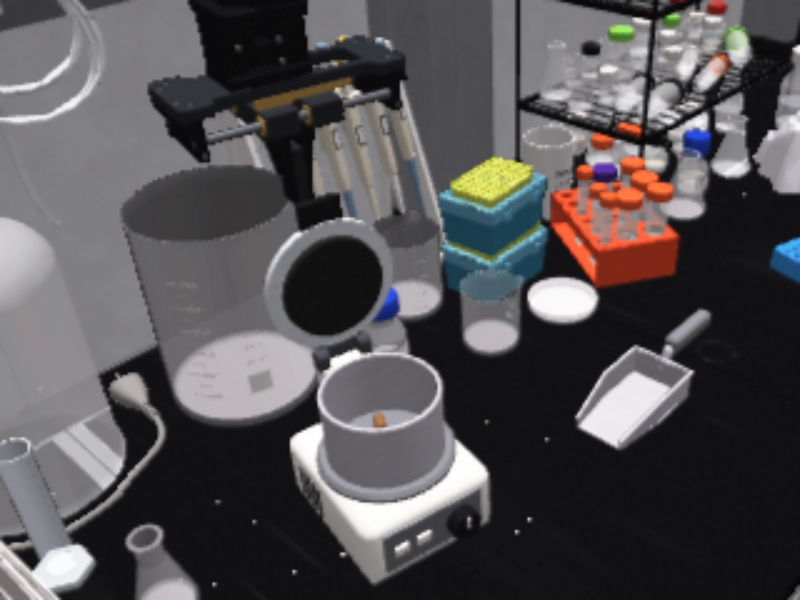

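Call:
play_rows(deltas="0 -0.01 -0.002 -0.003 0 0 0;0 -0.02 -0.002 -0.004 0 0 0;0 -0.03 -0.002 -0.0045 0 0 0;0 -0.0406 -0.002 -0.005 0 0 0;0 -0.05 -0.002 -0.004 0 0 0;0 -0.06 -0.002 -0.003 0 0 0;0 -0.07 -0.002 -0.001 0 0 0;0 -0.076 -0.002 0.001 0 0 0")

```text
time: 16.8
tcp_pos: [0.5738, 0.169, 0.287]
ee_rot: [0.994, -0.109, 0.002, 0.001]
ft_force: [1.1, -0.4, 2.4]
gripper_width: 0.0009
```

```bash
cat >> h.py <<'E'
def arc(ts,s=.138,off=0):
    for t in ts:
        th=np.radians(t);n=np.array([np.sin(th),np.cos(th)]);X,Z=np.array([.068,.153])+s*np.array([-np.cos(th),np.sin(th)])+(.009+off)*n
        print(t,delta(mill(X+.0095,0,Z),LR)[0])
E
python3 - <<'E'
from h import *
state();arc(range(68,25,-4))
b=cam("scene");P=cloud(b)
r=robot.regions_of("scene","lid_tab")
m=r[0]["mask"];L=P[m];rel=L-MC;X=np.c_[rel@MX,rel@MY,L[:,2]];X=X[(abs(X[:,1])<.06)&(X[:,2]>.16)&(X[:,0]>-.08)&(X[:,0]<.09)]
print(len(X),np.round(np.percentile(X,[2,50,98],axis=0),3))
E
```

```text
16.8 q [ 0.56  0.3   0.04  0.01 -1.31  0.79] p [0.5738 0.169  0.287 ] F [ 1.1 -0.4  2.4] w 0.0009
68 [-0.0046  0.0009  0.0027]
64 [-0.0136  0.0009  0.006 ]
60 [-0.0225  0.0009  0.0099]
56 [-0.031   0.0009  0.0144]
52 [-0.0392  0.0009  0.0196]
48 [-0.047   0.0009  0.0252]
44 [-0.0544  0.0009  0.0314]
40 [-0.0613  0.0009  0.0381]
36 [-0.0678  0.0008  0.0453]
32 [-0.0737  0.0008  0.0529]
28 [-0.0791  0.0008  0.0609]
1663 [[ 0.02  -0.053  0.173]
 [ 0.035  0.006  0.234]
 [ 0.062  0.055  0.294]]
```

Call:
play_rows(deltas="0 -0.005 0.001 0.003 0 0 0;0 -0.0136 0.001 0.006 0 0 0;0 -0.0225 0.001 0.01 0 0 0;0 -0.031 0.001 0.0145 0 0 0;0 -0.039 0.001 0.0195 0 0 0;0 -0.047 0.001 0.025 0 0 0;0 -0.0545 0.001 0.0315 0 0 0;0 -0.061 0.001 0.038 0 0 0")

```text
time: 17.7
tcp_pos: [0.5129, 0.1809, 0.2477]
ee_rot: [0.994, -0.109, 0.001, 0.002]
ft_force: [1.7, -0.4, 1.0]
gripper_width: 0.0001
```

```bash
python3 - <<'E'
from h import *
state();arc(range(36,-4,-4),s=.141)
b=cam("scene");P=cloud(b);cv2.imwrite("pics/l2.png",cv2.resize(b["pixels"][90:270,120:360],(800,600)))
E
```

```text
17.7 q [ 0.64  0.23 -0.15  0.   -1.19  0.71] p [0.5129 0.1809 0.2477] F [ 1.7 -0.4  1. ] w 0.0001
36 [-0.008  -0.0006  0.0045]
32 [-0.014  -0.0006  0.0123]
28 [-0.0195 -0.0007  0.0205]
24 [-0.0244 -0.0007  0.029 ]
20 [-0.0287 -0.0007  0.0379]
16 [-0.0324 -0.0007  0.0471]
12 [-0.0354 -0.0008  0.0565]
8 [-0.0378 -0.0008  0.066 ]
4 [-0.0394 -0.0008  0.0758]
0 [-0.0404 -0.0009  0.0856]
```

View pics/l2.png

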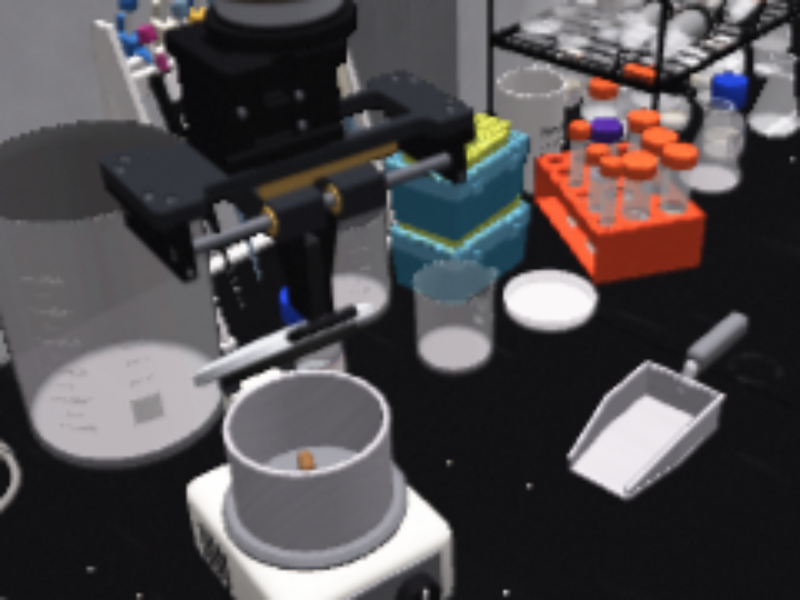

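Lid is at about 40°, the fingers bear on the tab. Continue the arc.

Call:
play_rows(deltas="0 -0.008 0 0.0045 0 0 0;0 -0.014 0 0.012 0 0 0;0 -0.0195 0 0.0205 0 0 0;0 -0.0245 0 0.029 0 0 0;0 -0.0285 0 0.038 0 0 0;0 -0.0325 0 0.047 0 0 0;0 -0.0355 0 0.0565 0 0 0;0 -0.038 0 0.066 0 0 0")

```text
time: 18.55
tcp_pos: [0.4741, 0.1887, 0.1796]
ee_rot: [0.994, -0.109, -0.0, 0.002]
ft_force: [1.0, 0.0, 0.7]
gripper_width: 0.0004
```

```bash
python3 - <<'E'
from h import *
state();arc([8,6,4,2,0,-1],s=.144)
E
```

```text
18.55 q [ 0.7   0.23 -0.33  0.   -1.01  0.65] p [0.4741 0.1887 0.1796] F [1.  0.  0.7] w 0.0004
8 [-0.0009 -0.0013 -0.0023]
6 [-0.0019 -0.0013  0.0026]
4 [-0.0026 -0.0014  0.0076]
2 [-0.0032 -0.0014  0.0126]
0 [-0.0036 -0.0014  0.0176]
-1 [-0.0037 -0.0014  0.0202]
```

Call:
play_rows(deltas="0 -0.002 -0.001 0.003 0 0 0;0 -0.003 -0.001 0.007 0 0 0;0 -0.003 -0.001 0.011 0 0 0;0 -0.004 -0.001 0.014 0 0 0;0 -0.004 -0.001 0.016 0 0 0;0 -0.004 -0.001 0.018 0 0 0;0 -0.004 -0.001 0.019 0 0 0;0 -0.004 -0.001 0.019 0 0 0")

```text
time: 19.35
tcp_pos: [0.4703, 0.1905, 0.1623]
ee_rot: [0.994, -0.108, -0.0, 0.002]
ft_force: [-4.9, -0.6, 8.6]
gripper_width: 0.0006
```

Call:
play_rows(deltas="0 0 0 0.002 0 0 0;0 0 0 0.003 0 0 0;0 0 0 0.003 0 0 0")

```text
time: 19.65
tcp_pos: [0.4703, 0.1905, 0.1622]
ee_rot: [0.994, -0.108, 0.001, 0.002]
ft_force: [-7.4, -0.9, 15.2]
gripper_width: 0.0004
```

Call:
play_rows(deltas="0 0 0 -0.005 0 0 0;0 0 0 -0.02 0 0 0;0 0 0 -0.06 0 0 0;0 0 0 -0.11 0 0 0;0 -0.05 0 -0.16 0 0 0;0 -0.1 0 -0.18 0 0 0;0 -0.1 0 -0.18 0 0 0")

```text
time: 20.35
tcp_pos: [0.3711, 0.2132, 0.3449]
ee_rot: [0.994, -0.107, 0.002, -0.0]
ft_force: [0.5, 0.6, -0.4]
gripper_width: 0.0004
```

```bash
python3 - <<'E'
from h import *
state()
b=cam("scene");P=cloud(b);cv2.imwrite("pics/l3.png",cv2.resize(b["pixels"][90:330,120:440],(800,600)))
rel=P-MC;a=rel@MX;y=rel@MY
for lo in np.arange(-.09,.12,.02):
    k=(a>lo)&(a<lo+.02)&(abs(y)<.025)&(P[...,2]>.14)&(P[...,2]<.2);print(round(lo+.01,2),k.sum(),np.round(np.median(P[k][:,2]),4) if k.sum() else None)
E
```

```text
20.35 q [ 0.91 -0.03 -0.21  0.   -1.39  0.45] p [0.3711 0.2132 0.3449] F [ 0.5  0.6 -0.4] w 0.0004
-0.08 111 0.1614
-0.06 161 0.1617
-0.04 180 0.1637
-0.02 144 0.165
0.0 136 0.165
0.02 130 0.1652
0.04 112 0.1642
0.06 105 0.162
0.08 27 0.1615
0.1 0 None
0.12 0 None
```

View pics/l3.png

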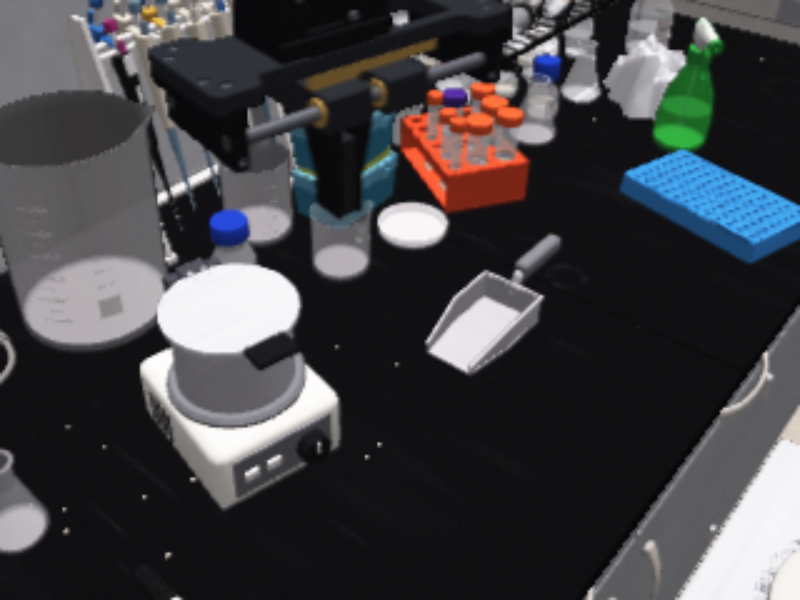

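The lid lies level: the disc is at 0.165 m and the tab at 0.1615 m, both the shut heights. The scoop is flat and empty, and the arm is clear of everything.

```bash
python3 -c "
from cell import robot
print(robot.job_done())"
```

```text
the job is handed in; nothing more can be done
None
```

The job is done and handed in at about 20.4 s of robot time. I gripped the scoop by its handle, tipped it over the mill's cup and set it down on the free bench. I then pushed the lid down slowly with closed fingers along its arc.

**Pellets:** a top view taken before I shut the lid showed all five in the cup. This was by eye: the network reported no pellets in that picture.

**Scoop:** the last scene picture showed it empty and flat on the bench. Depth readings put the handle top at about 59 mm and the underside at about 0.

**Lid:** it reads 165 mm on the disc and about 161.5 mm on the tab, which matches fully shut. It met its stop, and the wrist force stayed at about 15 N in the final press.

**Bystanders:** I never touched the beaker, dish, bottle or pen. The beaker, dish and bottle look unmoved in the last picture, but I did not measure their positions again. The pen is outside that crop.

**Arm:** it stood clear of everything at hand-in. No check failed or disagreed beyond about 2 mm of pose noise.

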